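Seat the keyed star wheel on the vial turntable's drive hub and hold it down

TASK

Take the purple star wheel by its white handle, lift it out of its parking stand, and push its keyed shaft down into the drive hub of the vial turntable, turning it until the key slips into the keyway, then keep pushing against the sprung ejector until the disc sits flat on top of the hub. Finish still gripping the handle and holding the wheel pressed fully down, so that a colleague can fit its locking screw: do not let go. Leave the grey spare wheel, the vials and the other loose things where they are.

Things in the scene. Friction and masses are not known exactly. Their poses are not given: they have to be found in the camera images.
- star_wheel: purple star wheel, 0.2 to 0.4 kg, disc 112 mm across, 10 mm thick, 8 pockets in its rim. Origin on the axis at the disc's underside; z up, x towards the key. A white line on the disc's top from handle to rim marks the key's side. At the start its shaft hangs in the hole of either stand, the disc resting on the stand's top.
- handle (a point): grip point on the purple wheel's axis, 33 mm above the wheel's origin, same axes, in its white flat handle: 44 mm long (along x), 14 mm thick (along y), from 10 to 46 mm above the wheel's origin; pinch it across its thickness.
- shaft_end (a point): lower end of the purple wheel's steel shaft, 40 mm below the wheel's origin. Shaft 20 mm in diameter, its last 7 mm tapering to 13 mm. A key 7 mm wide stands 5 mm proud of it on the wheel's +x side, from the disc down to 26 mm below it: the last 14 mm of shaft have no key.
- hub: bright metal drive hub, 60 mm across, upright on the white vial turntable (box 200 x 200 mm, 60 mm high). Origin at the centre of the bore's mouth on the hub's flat top, 106 mm above the table; z up, x towards the keyway. Bore 22 mm in diameter, 45 mm deep. It does not turn or move. With the wheel home, the wheel's origin and x lie on the hub's.
- keyway (a point): middle of the keyway's mouth, 13.5 mm from the hub's axis along its +x, on its top: a slot 9 mm wide, open to the bore, reaching 17 mm from the axis, as deep as the bore. A white line on the black ring round the hub's foot points the same way.
- ejector (a joint): sprung brass ejector in the hub's bore: 0 when up (its top 16 mm below the hub's top), grows in m as the shaft's end presses it down, 0.024 when the wheel is fully home. It pushes up with 2.6 N at 0 and 220 N/m more, so 7.9 N at home, more than the wheel weighs: a wheel let go rises again.
- spare_wheel: grey spare star wheel with 6 pockets, in the other stand; not for this job, leave it there. Same sizes, handle, shaft and key as the purple one.
- stand_a: white parking stand: foot 100 x 100 x 6 mm, upright tube 56 mm across with a 35 mm hole, top 50 mm above the table; origin at the centre of its underside. Fixed.
- stand_b: the second parking stand, the same as the first. Fixed.
- vial_0: loose glass vial with purple cap standing on the table, 17 mm across, 42 mm tall, origin at its foot; bystander
- vial_1: loose glass vial with purple cap standing on the table, 17 mm across, 42 mm tall, origin at its foot; bystander
- vial_2: loose glass vial with purple cap standing on the table, 17 mm across, 42 mm tall, origin at its foot; bystander
- logger: white temperature logger lying flat, 60 x 95 x 22 mm, origin under its centre; bystander
- hex_key: dark L-shaped hex key lying flat, 100 x 30 mm, 8 mm thick; bystander
- spray: bottle, 64 mm across, 105 mm tall, origin at its foot; bystander
There are look-alikes about, which are no part of the job. What is meant by the star_wheel is not red, and is the larger of those in its own colour.

How it is judged (in metres and radians):
On the way:
1. the purple star wheel is lifted clear of its stand in the fingers (height (world z) of star_wheel above 0.095 m and contact force between the fingers and star_wheel above 1 N and horizontal distance between star_wheel and hub above 0.03 m), for 0.1 s.
At the end, for the whole second after the job is handed in: The purple wheel's disc sits on the hub (within 2.5 mm in height, 3 mm sideways, 0.2 rad in turn, 0.08 rad of tilt), the ejector is pressed down by more than 20.5 mm, and the fingers still grip the handle (more than 2 N, grasp point below the handle's top) with the wheel at rest (z of star_wheel in the frame of hub between -0.003 and 0.0025 m and horizontal distance between star_wheel and hub below 0.003 m and angle between the x axis of star_wheel and the x axis of hub, either way round below 0.2 rad and angle between star_wheel's own z axis and vertical below 0.08 rad and value of joint ejector above 0.0205 m and contact force between the fingers and star_wheel above 2 N and z of the grasp point in the frame of star_wheel below 0.046 m and linear speed of star_wheel below 0.02 m/s); the arm keeps its last pose, push and grip.
It fails at once if the spare wheel, a vial or another loose bystander is moved by more than 25 mm (distance of any of vial_0, vial_1, vial_2, logger, hex_key, spray, spare_wheel from where it was at the start of the episode above 0.025 m).
It also fails if it takes over 51 s, if anything falls off the work surface, if the arm or the gripper's body presses on something with over 40 N, if the wrist force passes 120 N, or if a joint passes its speed limit or range.

ROBOT

A 6-joint arm with a two-finger parallel gripper is mounted at the origin on the work surface. World frame = base frame: x ahead of the robot, y to its left, z up, the work surface at z = 0. Lengths are in mm, angles in rad, forces in N, time in s.
With the tool pointing down it reaches from about 300 to 775 mm from the base axis. Payload 14.6 kg.
Tool frame: the origin (TCP) lies midway between the tips of the shut fingers; the grasp point (between the pads) lies 19 mm behind it (manip.grip_depth is the distance from the TCP to the grasp point, in mm); x points along the fingers, y is the direction in which the jaws open and shut, and the axes are right-handed (so a half turn about x gives the same grasp; the last joint's range is limited). The gripper opens to 94 mm and grips with 3 to 60 N. Pads are 16 mm wide; open, the fingers measure 119 mm over their backs; the gripper's body (75 mm by 177 mm) begins 78 mm behind the grasp point.
Start: joints at [1.187, 0.3, 1.521, -0, 1.321, -0.067], TCP at [171.337, 522.621, 205.446] pointing down, gripper open.
Joint ranges: [-3.03, 3.03], [-0.79, 2.21], [0.23, 2.52], [-1.04, 4.18], [0, 3.07], [-2.55, 2.55]. Speed limits (rad/s): [2.22, 2.22, 2.57, 3.14, 3.14, 3.14].

INTERFACE

Orientations are given as [roll, pitch, yaw] about the fixed x, y, z axes, in that order (R = Rz(yaw) Ry(pitch) Rx(roll)).
In Python, from cell import readout, cams, ticket, manip gives the robot as it stands. The module is installed in compiled form; this text tells all that it offers.
- The arm moves only by the tool apply_moves, never from a script. Its argument "plan" is one flat list of numbers, 7 for each row, row after row: the turn, a rotation vector about the tool's x, y, z in rad, then the shift along the tool's x, y, z in m, then the opening in per cent of the stroke, from 0 (shut) to 100 (fully open). In form: [wx, wy, wz, x, y, z, fingers, wx, wy, wz, x, y, z, fingers, ...]. A call has 1 to 5 rows; each row shifts and turns the commanded pose from where the row before left it, along the tool's axes as they then stand; what a row does not reach is not made up. A row lasts 1/8 s, in which the tool goes at most 62.5 mm and 10.7 degrees, less where a joint would pass 70% of its speed; a pose out of reach is approached as far as the arm can. A call with a gripper value outside its range is refused whole. The fingers move at their own pace and stop on an object; "force" is the grip in N (left out, the last holds). Time passes only in rows, so rows that do not move let the fingers close. It gives the time, the measured TCP pose, the force and the opening at its end, in the units of the state.
- readout.read_state(): the state, without advancing time (a new reading comes with each control period).
- cams.camera(name): name is "side" or "top"; returns a dict with "image" (400x640x3 uint8, red, green, blue), "fovy" (degrees; the focal length in pixels is half the picture's height over the tangent of half this angle, whatever the lens; pixels are square), "cx", "cy" (the principal point, pixels), "position" and "orientation" of the camera in the world. Camera axes: x right, y down, z forward; pixel columns grow to the right and rows downward; lengths in mm; the calibration is good to about 2 mm. A picture is of the moment at which its call begins. There is no depth.
- ticket.sign_off(): hands the job in, once; it reports no verdict.
The state is a dict: "clock": time; "joints": joint angles; "qd": joint speeds; "effort": joint torques, N m; "eef_pos": TCP position; "eef_rot": TCP orientation; "wrist_force": force on the tool from outside, world axes, zero at the start; "moment": the same for the moment, N m; "finger_gap": finger opening in mm.
Only numpy, scipy, OpenCV 4.12 (cv2) and the standard library are available. Lean on these libraries where they do the work, as an engineer would, in place of code of your own. Each camera call takes 0.05 s, during which the arm holds its last target.

## Working session

There is one attempt and no reset: what is moved stays moved. The work goes in short steps, Python scripts to look and compute and a tool call to move; the robot and the scene stay as the last step left them, time stands still between calls to the robot, and variables do not carry over. Pictures are saved under pics/ and viewed, and the job is handed in when it is done.

Besides the shell and the picture viewer there is one more tool, called after "Request:" as name(argument=value, ...) on one line, values as JSON. apply_moves: Moves the arm, as the interface text tells. Its arguments: {"type":"object","properties":{"plan":{"type":"array","items":{"type":"number"}},"force":{"type":"number"}},"required":["plan"]}

```bash
mkdir -p pics; ls; python3 - <<'E'
from cell import readout,cams,manip
import cv2
print(readout.read_state()); print(manip.grip_depth, dir(manip))
for n in("side","top"):
    c=cams.camera(n); print({k:v for k,v in c.items() if k!="image"})
    cv2.imwrite(f"pics/{n}0.png",c["image"][:,:,::-1])
E
```

```text
pics
{'clock': 0.0, 'joints': array([ 1.18742646e+00,  3.00464250e-01,  1.52157800e+00, -3.71248066e-05,
        1.32071889e+00, -6.66039538e-02]), 'qd': array([ 0.00021456, -0.00182007,  0.00157697,  0.00025705,  0.00198477,
       -0.00017963]), 'effort': array([ 1.60855368e-03, -5.31804156e+01, -3.52741027e+01,  7.08844280e-02,
        2.42916163e-02, -1.35237083e-04]), 'eef_pos': array([171.23609406, 522.38300577, 204.89139727]), 'eef_rot': array([-1.60663589,  1.56962728, -1.92339259]), 'wrist_force': array([-0.05471037,  0.35393981,  0.28949943]), 'moment': array([ 0.00561954,  0.05269005, -0.00322982]), 'finger_gap': 93.63123688995141}
18.8 ['Unreachable', '__class__', '__delattr__', '__dict__', '__dir__', '__doc__', '__eq__', '__format__', '__ge__', '__getattribute__', '__getstate__', '__gt__', '__hash__', '__init__', '__init_subclass__', '__le__', '__lt__', '__module__', '__ne__', '__new__', '__reduce__', '__reduce_ex__', '__repr__', '__setattr__', '__sizeof__', '__str__', '__subclasshook__', '__weakref__', 'grip_depth']
{'fovy': 57.07343963374776, 'cx': 315.0645609817889, 'cy': 195.37925022026758, 'position': array([  37.64330488, -471.91425094,  723.83085562]), 'orientation': array([-2.27207687,  0.02117509, -0.81127416])}
{'fovy': 54.89880973708627, 'cx': 319.20853616318715, 'cy': 200.05410107959864, 'position': array([ 396.46576227,   43.02760035, 1345.21798213]), 'orientation': array([-2.99478248,  0.00326432, -1.56322696])}
```

View pics/side0.png

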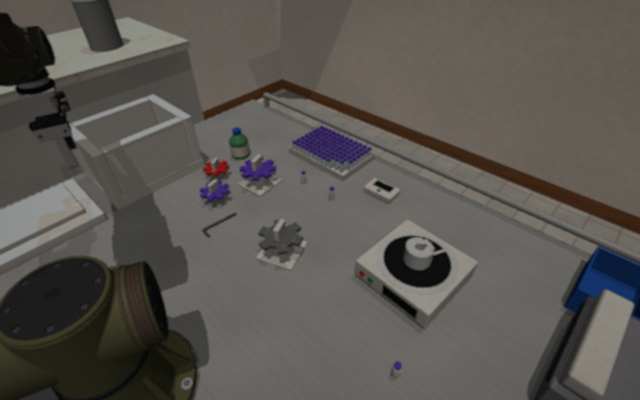

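View pics/top0.png

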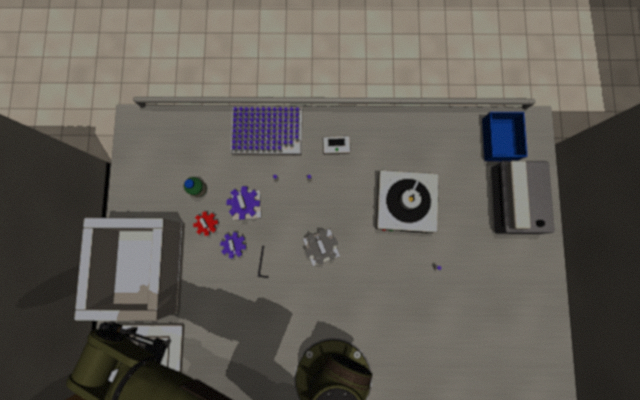

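```bash
cat > h.py <<'E'
import numpy as np, cv2
from scipy.spatial.transform import Rotation as R
from cell import readout,cams,manip
def cam(n):
    c=cams.camera(n); c["f"]=c["image"].shape[0]/2/np.tan(np.radians(c["fovy"]/2))
    c["R"]=R.from_euler("xyz",c["orientation"]).as_matrix(); return c
def ray(c,u,v):
    d=c["R"]@np.array([(u-c["cx"])/c["f"],(v-c["cy"])/c["f"],1.]); return c["position"],d/np.linalg.norm(d)
def plane(c,u,v,z):
    p,d=ray(c,u,v); return p+d*(z-p[2])/d[2]
def proj(c,X):
    q=c["R"].T@(np.asarray(X,float)-c["position"]); return c["cx"]+c["f"]*q[0]/q[2],c["cy"]+c["f"]*q[1]/q[2]
def tri(c1,p1,c2,p2):
    A=np.zeros((3,3));b=np.zeros(3);rs=[ray(c1,*p1),ray(c2,*p2)]
    for p,d in rs:
        M=np.eye(3)-np.outer(d,d);A+=M;b+=M@p
    X=np.linalg.solve(A,b); return X,[np.linalg.norm(np.cross(X-p,d)) for p,d in rs]
def crop(c,u,v,w,h,s,fn):
    im=c["image"][v:v+h,u:u+w,::-1]; im=cv2.convertScaleAbs(im,alpha=1.5)
    cv2.imwrite(fn,cv2.resize(im,None,fx=s,fy=s,interpolation=cv2.INTER_CUBIC))
E
python3 - <<'E'
from h import *
t=cam("top");s=cam("side")
crop(t,160,160,120,100,6,"pics/t_w.png");crop(t,370,160,80,80,7,"pics/t_h.png")
crop(s,190,140,120,80,6,"pics/s_w.png");crop(s,350,215,130,110,6,"pics/s_h.png")
for X in [(0,0,0),(500,0,0),(500,200,0),(500,-200,106)]: print(X,proj(t,X),proj(s,X))
E
```

```text
(0, 0, 0) (np.float64(332.6470875430589), np.float64(378.3440572465249)) (np.float64(129.56273803504595), np.float64(388.285555751022))
(500, 0, 0) (np.float64(332.999659078329), np.float64(227.1395413509279)) (np.float64(311.8406868537725), np.float64(243.56468882874773))
(500, 200, 0) (np.float64(275.80621691114806), np.float64(226.72119827248017)) (np.float64(262.72926349928025), np.float64(209.28598393719042))
(500, -200, 106) (np.float64(396.16854055357896), np.float64(225.06955785670638)) (np.float64(377.0826879398542), np.float64(256.75094256591717))
```

View pics/t_w.png

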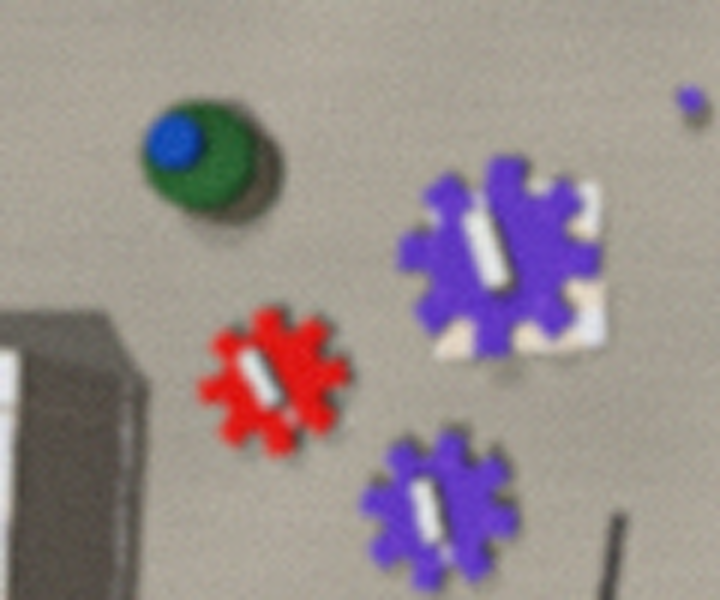

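View pics/t_h.png

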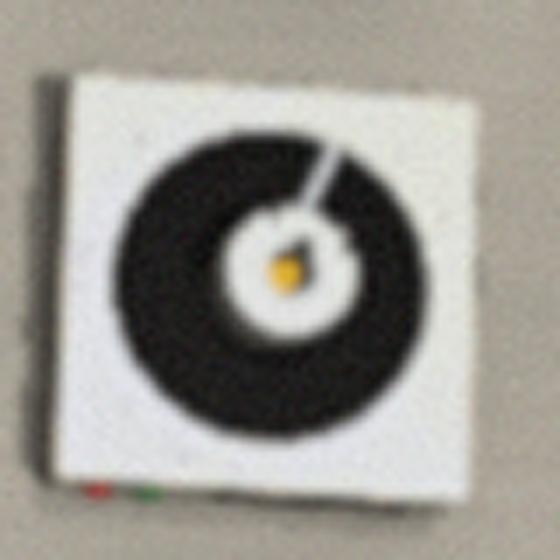

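View pics/s_w.png

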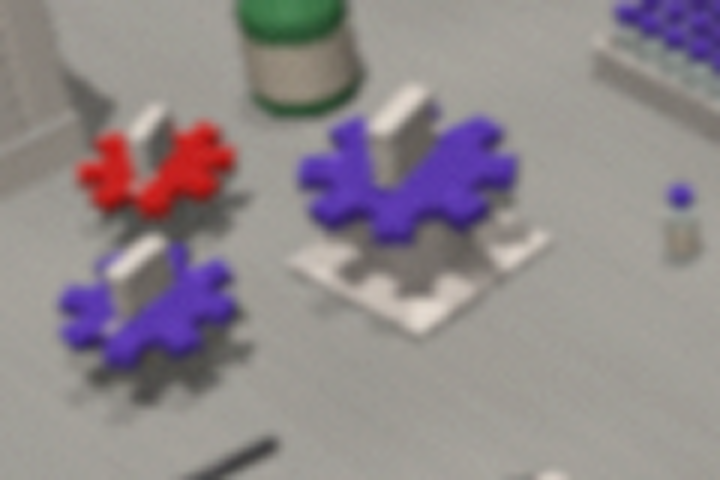

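View pics/s_h.png

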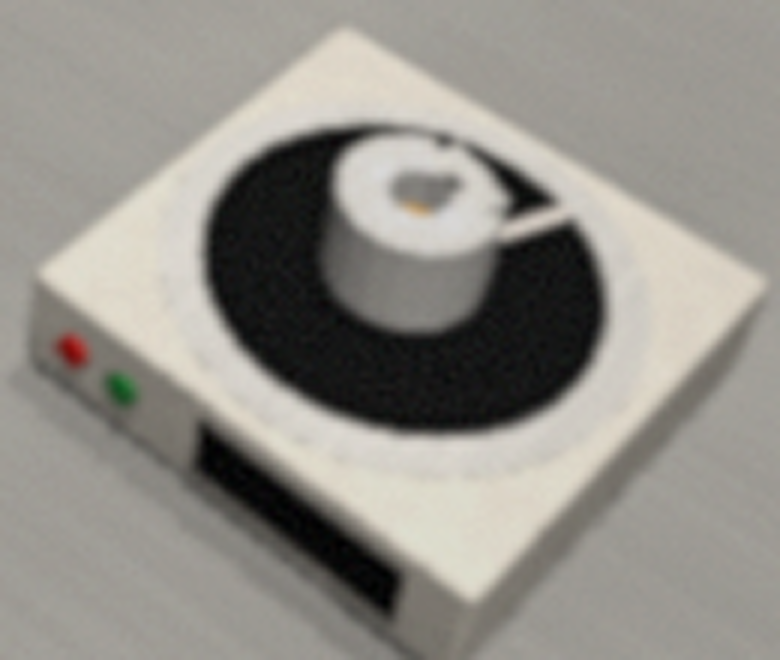

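```bash
python3 - <<'E'
from h import *
t=cam("top");s=cam("side")
crop(t,224,182,40,40,15,"pics/t_w2.png");crop(s,236,148,45,35,15,"pics/s_w2.png")
def big(c,box,kind):
    u,v,w,h=box; im=c["image"][v:v+h,u:u+w].astype(np.uint8); S=8
    im=cv2.resize(im,None,fx=S,fy=S,interpolation=cv2.INTER_CUBIC)
    hsv=cv2.cvtColor(im,cv2.COLOR_RGB2HSV)
    if kind=="purple": m=cv2.inRange(hsv,(115,100,40),(140,255,255))
    if kind=="white": m=cv2.inRange(hsv,(0,0,150),(180,50,255))
    if kind=="black": m=cv2.inRange(hsv,(0,0,0),(180,255,70))
    n,l,st,ce=cv2.connectedComponentsWithStats(m)
    out=[]
    for i in range(1,n):
        if st[i,4]>S*S*3:
            M=(l==i).astype(np.uint8); cs,_=cv2.findContours(M,cv2.RETR_EXTERNAL,cv2.CHAIN_APPROX_NONE)
            k=max(cs,key=cv2.contourArea); hull=cv2.convexHull(k)
            f=lambda p:(np.array(p)+.5)/S-.5+np.array([u,v])
            e=cv2.fitEllipse(hull) if len(hull)>5 else None
            (rc,rs,ra)=cv2.minAreaRect(k)
            out.append((st[i,4]/S/S,f(ce[i]),f(e[0]) if e else None,np.array(e[1])/S if e else None,f(rc),np.array(rs)/S,ra))
    return out
np.set_printoptions(precision=2,suppress=True)
for nm,c,b in(("top",t,(224,182,40,40)),("side",s,(236,148,45,42))):
  for k in("purple","white"):
    for o in big(c,b,k): print(nm,k,*o)
for nm,c,b in(("top",t,(375,165,70,70)),("side",s,(350,215,130,110))):
  for k in("black","white"):
    for o in big(c,b,k): print(nm,k,*o)
print(t["image"][203,238:250],t["image"][200,405:415])
E
```

```text
top purple 558.4375 [242.88 202.54] [242.7  202.36] [32.25 33.5 ] [242.52 202.3 ] [31.17 31.98] 68.05130004882812
top white 6.203125 [239.72 198.74] [239.72 198.74] [1.67 6.13] [239.74 198.9 ] [5.81 1.3 ] 71.56504821777344
top white 3.1875 [241.25 203.66] [241.31 203.72] [1.66 2.89] [241.12 203.81] [2.5  1.62] 90.0
top white 14.109375 [257.86 212.6 ] [257.33 212.25] [4.25 9.02] [257.5  211.94] [8.   3.12] 90.0
top white 4.375 [235.79 216.08] [235.52 216.84] [2.56 4.72] [235.38 216.  ] [2.88 2.88] 0.0
side purple 421.921875 [257.67 169.97] [257.41 168.6 ] [22.81 35.98] [257.39 169.72] [20.68 35.64] 89.64191436767578
top black 168.203125 [376.3  197.82] [376.43 199.41] [ 5.09 62.52] [376.02 199.79] [ 3.88 57.52] 2.0700302124023438
top black 1178.03125 [407.19 201.19] [408.09 200.33] [43.13 44.63] [408.12 200.5 ] [43.38 44.12] 90.0
top black 4.515625 [412.62 195.99] [412.58 196.14] [2.3  3.04] [412.84 196.03] [2.83 2.03] 45.0
top black 33.703125 [413.93 231.61] [413.63 231.62] [ 1.91 30.81] [413.61 231.61] [28.46  1.7 ] 3.708428382873535
top white 570.046875 [398.48 213.63] [405.45 213.
[... 1022 characters left out ...]
.79 46.12] 26.83831787109375
side black 52.734375 [435.58 245.81] [429.29 244.56] [ 8.76 25.86] [435.1 244. ] [13.97  7.86] 62.07102584838867
side black 597.515625 [394.96 300.27] [394.22 300.07] [13.61 98.56] [390.66 296.07] [81.53 12.14] 38.405487060546875
side white 5.171875 [360.34 259.98] [360.56 260.1 ] [3.1  3.95] [360.24 260.19] [3.91 2.49] 79.69515228271484
[[ 80  60 128]
 [110 103 134]
 [142 140 147]
 [151 152 152]
 [145 146 147]
 [120 120 121]
 [ 77  70  81]
 [ 57  42  92]
 [ 62  38 119]
 [ 65  38 131]
 [ 65  38 131]
 [ 65  37 131]] [[152 153 152]
 [146 149 150]
 [145 143 140]
 [148 139 120]
 [146 128  82]
 [147 121  56]
 [134 107  45]
 [111  92  51]
 [ 87  80  68]
 [101 102 102]]
```

View pics/t_w2.png

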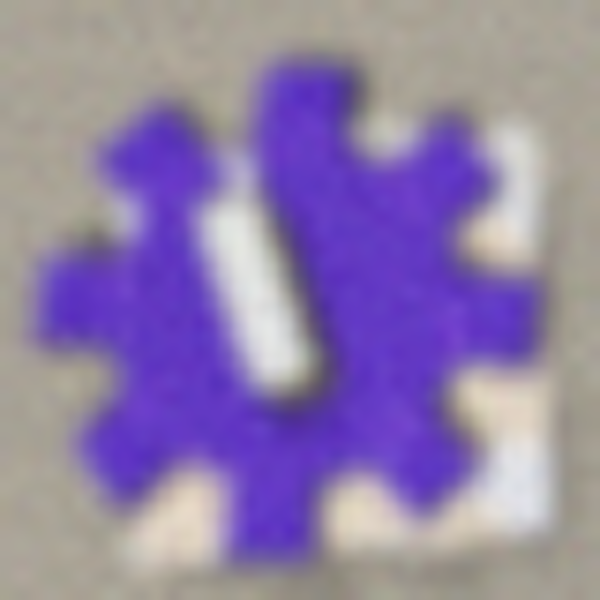

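View pics/s_w2.png

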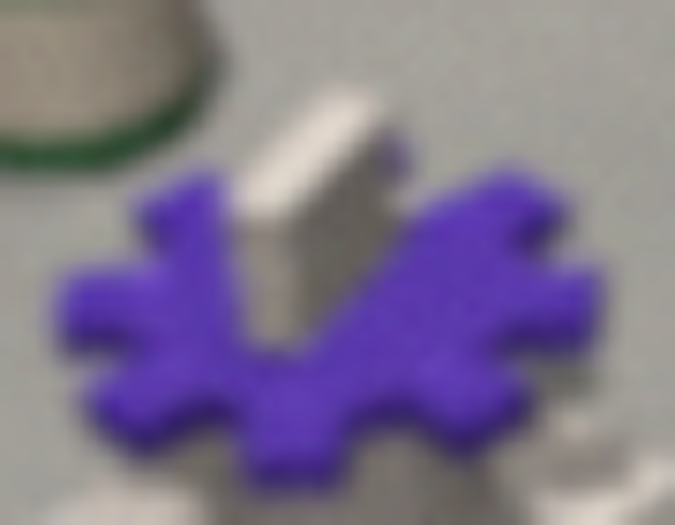

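```bash
python3 - <<'E'
from h import *
np.set_printoptions(precision=1,suppress=True)
t=cam("top");s=cam("side")
c=lambda x,y,S,u,v:((x+.5)/S-.5+u,(y+.5)/S-.5+v)
print("handle top",tri(t,c(256,293,15,224,182),s,c(315,157,15,236,148)))
for a,b in(((222,203),(362,100)),((288,380),(265,215))): print("ends",tri(t,c(*a,15,224,182),s,c(*b,15,236,148)))
print("disc", plane(t,242.7,202.4,58), plane(s,257.4,168.6,58),tri(t,(242.7,202.4),s,(257.4,168.6)))
# hub top outline: top crop7 (370,160), center of ring ~ (291,272); side crop6 (350,215)
print("hub",tri(t,c(291,272,7,370,160),s,c(423,194,6,350,215)))
print("hub planes",plane(t,*c(291,272,7,370,160),106),plane(s,*c(423,194,6,350,215),106))
# turntable corners
T=[(70,75),(480,100),(468,497),(55,480)]; S=[(347,25),(768,285),(472,605),(38,272)]
P=[tri(t,c(*a,7,370,160),s,c(*b,6,350,215)) for a,b in zip(T,[S[0],S[1],S[2],S[3]])]
for p in P: print("corner",p)
Q=[p[0] for p in P]; print([np.linalg.norm(Q[i]-Q[(i+1)%4]) for i in range(4)], np.mean(Q,0))
# marks line on ring top z=60
a=plane(t,*c(312,200,7,370,160),60);b=plane(t,*c(333,150,7,370,160),60);print("line",a,b,np.degrees(np.arctan2(*(b-a)[[1,0]])))
a=plane(s,*c(505,235,6,350,215),60);b=plane(s,*c(570,212,6,350,215),60);print("line",a,b,np.degrees(np.arctan2(*(b-a)[[1,0]])))
crop(t,398,174,28,34,20,"pics/t_hub.png");crop(s,402,234,46,36,16,"pics/s_hub.png")
E
```

```text
handle top (array([577.4, 306.2,  93.2]), [np.float64(1.2930856084666087), np.float64(1.2930856084668285)])
ends (array([597.1, 314.5,  93.5]), [np.float64(1.0459053990549276), np.float64(1.045905399054986)])
ends (array([558.3, 298.7,  92.4]), [np.float64(1.21413393592781), np.float64(1.2141339359278491)])
disc [576.9 307.1  58. ] [573.4 301.9  58. ] (array([577.7, 308.2,  52.6]), [np.float64(0.02137504905058021), np.float64(0.021375049050411682)])
hub (array([ 588.1, -251.8,  103.9]), [np.float64(0.946542493874685), np.float64(0.9465424938747059)])
hub planes [ 587.1 -250.6  106. ] [ 587.  -253.2  106. ]
corner (array([ 692.9, -158.6,   55.7]), [np.float64(1.8781172251725318), np.float64(1.8781172251726899)])
corner (array([ 680.2, -356.6,   55.5]), [np.float64(0.4560736382277216), np.float64(0.4560736382277001)])
corner (array([ 486.4, -344.4,   51.4]), [np.float64(1.0070791478621364), np.float64(1.0070791478621655)])
corner (array([ 494.3, -147.6,   57.8]), [np.float64(1.350576500616288), np.float64(1.3505765006163786)])
[np.float64(198.38406053835172), np.float64(194.2366434727631), np.float64(197.1085697989116), np.float64(198.91854375315725)] [ 588.4 -251.8   55.1]
line [ 629.5 -272.6   60. ] [ 654.3 -283.5   60. ] -23.765615650010716
line [ 630.8 -271.5   60. ] [ 658.4 -284.2   60. ] -24.69032206859462
```

View pics/t_hub.png

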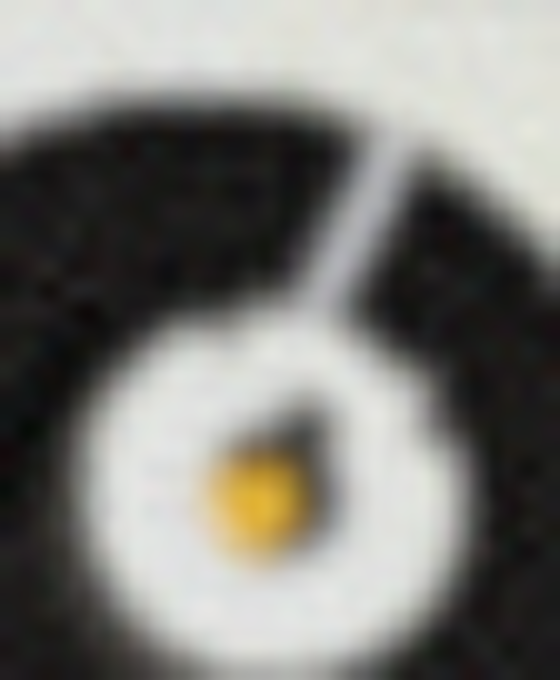

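View pics/s_hub.png

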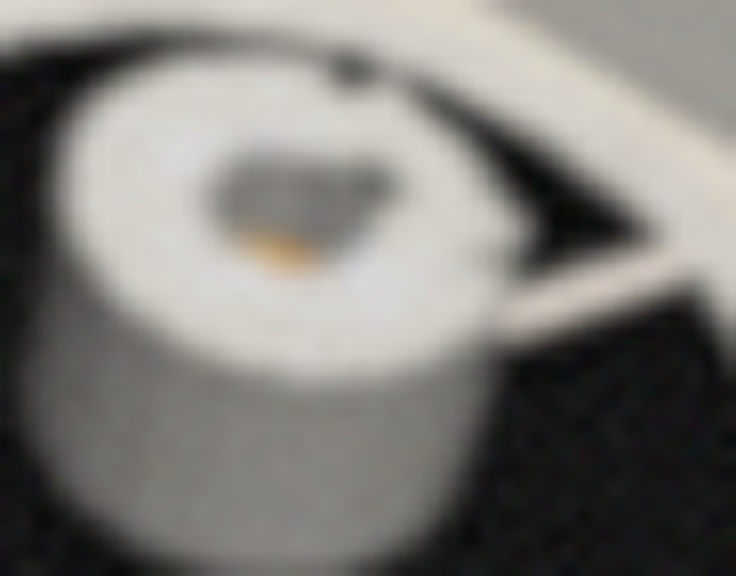

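```bash
cat >> h.py <<'E'
def need(target,wyaw):
    """target TCP mm, wyaw handle azimuth (deg). tool x down, tool z along handle or opposite"""
    st=readout.read_state(); Rm=R.from_euler("xyz",st["eef_rot"]); M=Rm.as_matrix()
    a=np.radians(wyaw); h=np.array([np.cos(a),np.sin(a),0]); x=np.array([0,0,-1.])
    best=None
    for sg in(1,-1):
        z=sg*h; y=np.cross(z,x); T=R.from_matrix(np.c_[x,y,z]); w=(Rm.inv()*T).as_rotvec()
        if best is None or np.linalg.norm(w)<np.linalg.norm(best[0]): best=(w,T,sg)
    w,T,sg=best; d=np.array(target)-st["eef_pos"]
    print("t",st["clock"],"tcp",st["eef_pos"].round(1),"rotvec",w.round(4),"sgn",sg,"shift cur axes mm",(M.T@d).round(1),"after turn",(T.as_matrix().T@d).round(1),"gap",round(st["finger_gap"],1),"F",st["wrist_force"].round(1),"j",st["joints"].round(2))
E
python3 -c "
from h import *
need((577.2,306.8,170),22.1)"
```

```text
t 0.4 tcp [171.3 522.6 205.4] rotvec [-7.025e-01 -0.000e+00  2.000e-04] sgn 1 shift cur axes mm [ 35.4 -78.6 452.9] after turn [  35.4 -352.6  294.9] gap 93.7 F [-0.7 -1.   0.5] j [ 1.19  0.3   1.52 -0.    1.32 -0.07]
```

Request:
apply_moves(plan=[-0.175, 0, 0, 0, 0, 0, 100, -0.175, 0, 0, 0, 0, 0, 100, -0.175, 0, 0, 0, 0, 0, 100, -0.175, 0, 0, 0, 0, 0, 100])

```text
clock: 0.9
eef_pos: [171.3, 522.6, 205.4]
eef_rot: [-2.5, 1.571, -2.111]
wrist_force: [0.4, -0.5, -0.1]
finger_gap: 94.2
```

```bash
python3 -c "
from h import *
need((577.2,306.8,170),22.1)"
```

```text
t 0.9 tcp [171.3 522.6 205.4] rotvec [ 0.0032 -0.0001  0.0001] sgn 1 shift cur axes mm [  35.4 -353.6  293.7] after turn [  35.4 -352.6  294.9] gap 94.2 F [ 0.4 -0.5 -0.1] j [ 1.19  0.3   1.52  0.    1.32 -0.77]
```

Request:
apply_moves(plan=[0, 0, 0, 0, -0.0353, 0.0294, 100, 0, 0, 0, 0, -0.0353, 0.0294, 100, 0, 0, 0, 0, -0.0353, 0.0294, 100, 0, 0, 0, 0, -0.0353, 0.0294, 100, 0, 0, 0, 0, -0.0353, 0.0294, 100])

```text
clock: 1.52
eef_pos: [374.9, 413.0, 205.5]
eef_rot: [0.696, 1.571, 1.079]
wrist_force: [-0.0, 0.8, 0.7]
finger_gap: 93.8
```

Request:
apply_moves(plan=[0, 0, 0, 0.007, -0.0353, 0.0294, 100, 0, 0, 0, 0.007, -0.0353, 0.0294, 100, 0, 0, 0, 0.007, -0.0353, 0.0294, 100, 0, 0, 0, 0.007, -0.0353, 0.0294, 100, 0, 0, 0, 0.007, -0.0353, 0.0294, 100])

```text
clock: 2.15
eef_pos: [577.3, 304.3, 170.2]
eef_rot: [1.81, 1.571, 2.193]
wrist_force: [0.2, 0.7, 1.0]
finger_gap: 93.7
```

```bash
python3 -c "
from h import *
need((577.2,306.8,170),22.1)
t=cam('top');s=cam('side')
crop(t,190,130,110,110,6,'pics/t1.png');crop(s,180,60,130,120,6,'pics/s1.png')
X=readout.read_state()['eef_pos'];print(proj(t,X),proj(s,X))"
```

```text
t 2.15 tcp [577.3 304.3 170.2] rotvec [-0.0025 -0.     -0.    ] sgn 1 shift cur axes mm [0.2 2.4 0.9] after turn [0.2 2.4 0.9] gap 93.7 F [0.2 0.7 1. ] j [ 0.43  0.56  1.24  0.    1.34 -1.53]
(np.float64(237.09443503876417), np.float64(196.89172145567665)) (np.float64(253.99296324013463), np.float64(136.81353281259732))
```

View pics/t1.png

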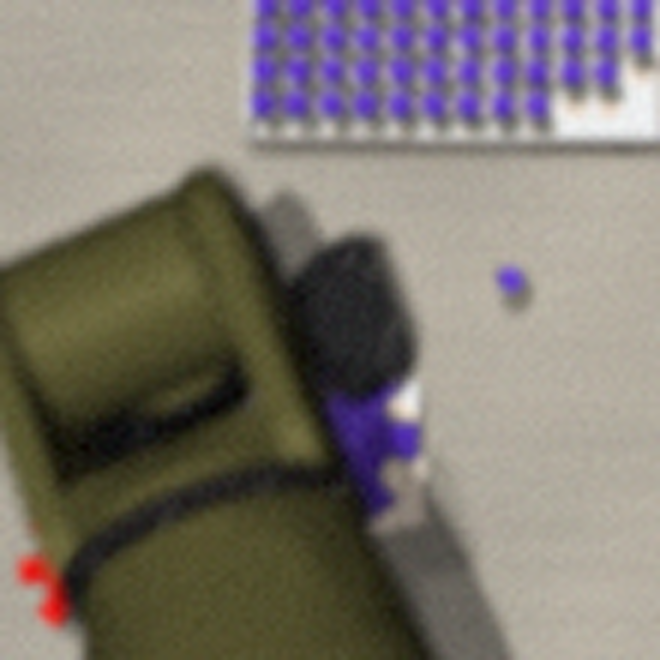

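View pics/s1.png

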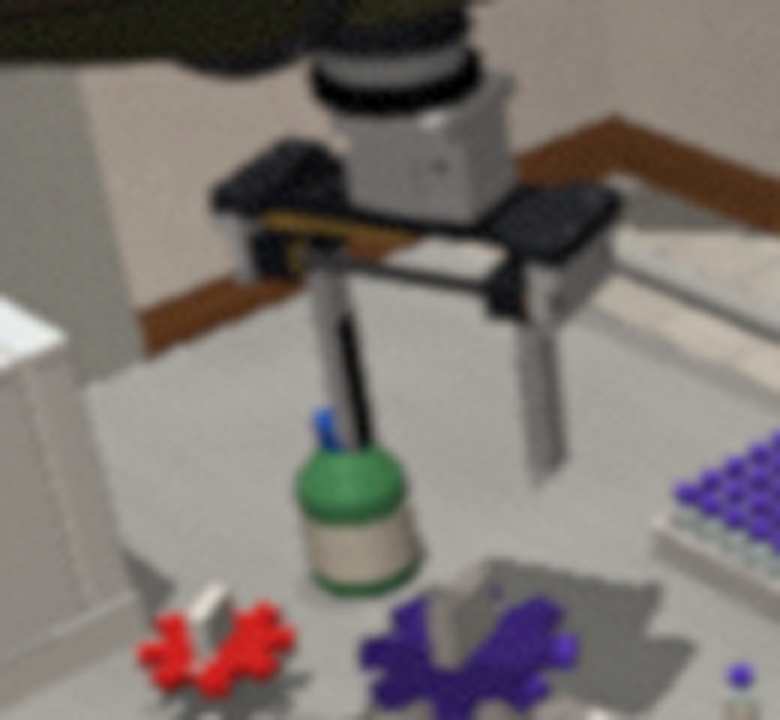

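Request:
apply_moves(plan=[-0.0025, 0, 0, 0.02, 0.0024, 0.0009, 100, 0, 0, 0, 0.02, 0, 0, 100, 0, 0, 0, 0.02, 0, 0, 100, 0, 0, 0, 0.02, 0, 0, 100])

```text
clock: 2.75
eef_pos: [575.3, 308.2, 89.0]
eef_rot: [-3.078, 1.57, -2.691]
wrist_force: [0.2, -0.3, 0.7]
finger_gap: 94.3
```

```bash
python3 -c "
from h import *
need((577.2,306.8,67),22.1)
s=cam('side')
crop(s,200,90,110,100,6,'pics/s2.png')
X=readout.read_state()['eef_pos'];print(proj(s,X))"
```

```text
t 2.75 tcp [575.3 308.2  89. ] rotvec [ 0.0009 -0.0004  0.    ] sgn 1 shift cur axes mm [22.  -2.1  1.3] after turn [22.  -2.1  1.3] gap 94.3 F [ 0.2 -0.3  0.7] j [ 0.44  0.63  1.32 -0.    1.19 -1.52]
(np.float64(255.3234959660655), np.float64(160.24011962674015))
```

View pics/s2.png

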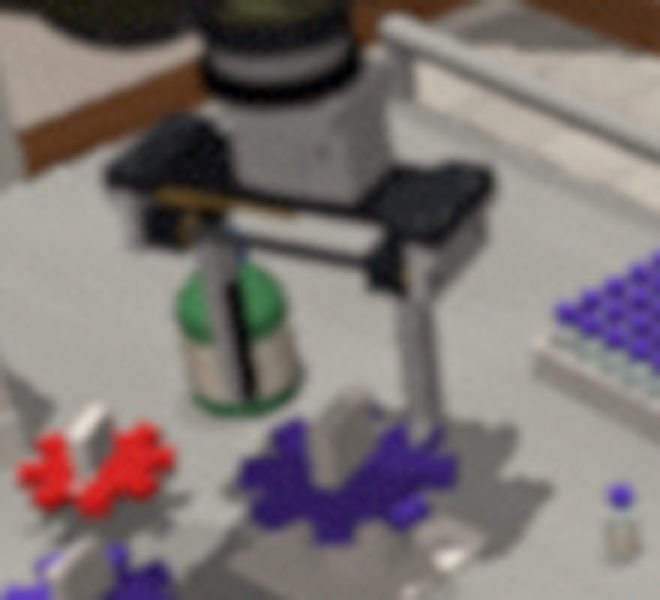

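Request:
apply_moves(plan=[0, 0, 0, 0.01, -0.0018, 0.0012, 100, 0, 0, 0, 0.01, 0, 0, 100, 0, 0, 0, 0.002, 0, 0, 100, 0, 0, 0, 0, 0, 0, 100])

```text
clock: 3.3
eef_pos: [577.8, 306.6, 68.7]
eef_rot: [0.01, 1.57, 0.396]
wrist_force: [0.1, -0.5, -0.7]
finger_gap: 93.7
```

```bash
python3 -c "
from h import *
need((577.2,306.8,67),22.1)
s=cam('side')
crop(s,200,90,110,100,6,'pics/s3.png')
X=readout.read_state()['eef_pos'];print(proj(s,X))"
```

```text
t 3.3 tcp [577.8 306.6  68.7] rotvec [-0.      0.0003 -0.    ] sgn 1 shift cur axes mm [ 1.7  0.5 -0.5] after turn [ 1.7  0.5 -0.5] gap 93.7 F [ 0.1 -0.5 -0.7] j [ 0.43  0.66  1.33 -0.    1.16 -1.52]
(np.float64(257.1358663311238), np.float64(164.49074347333365))
```

View pics/s3.png

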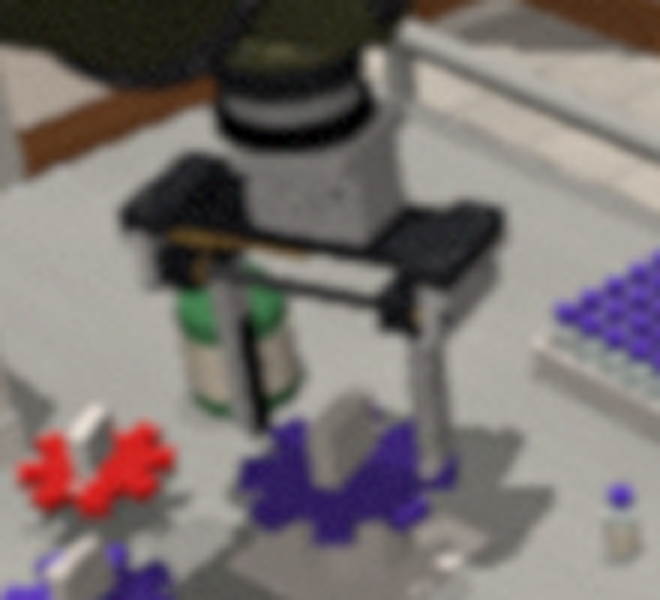

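Request:
apply_moves(plan=[0, 0, 0, 0.001, 0.0003, -0.0003, 50, 0, 0, 0, 0, 0, 0, 25, 0, 0, 0, 0, 0, 0, 0, 0, 0, 0, 0, 0, 0, 0, 0, 0, 0, 0, 0, 0, 0], force=50)

```text
clock: 3.98
eef_pos: [577.3, 306.6, 67.5]
eef_rot: [0.241, 1.571, 0.626]
wrist_force: [-0.2, -0.0, 0.4]
finger_gap: 47.5
```

Request:
apply_moves(plan=[0, 0, 0, 0, 0, 0, 0, 0, 0, 0, 0, 0, 0, 0, 0, 0, 0, 0, 0, 0, 0, 0, 0, 0, 0, 0, 0, 0])

```text
clock: 4.47
eef_pos: [577.3, 306.7, 67.5]
eef_rot: [1.264, 1.571, 1.649]
wrist_force: [0.9, -0.6, -0.3]
finger_gap: 13.5
```

Gripped at a 13.5 mm gap, which matches the 14 mm handle. Now lifting.

Request:
apply_moves(plan=[0, 0, 0, 0, 0, 0, 0, 0, 0, 0, -0.01, 0, 0, 0, 0, 0, 0, -0.02, 0, 0, 0, 0, 0, 0, -0.03, 0, 0, 0, 0, 0, 0, -0.04, 0, 0, 0])

```text
clock: 5.1
eef_pos: [577.0, 306.5, 169.2]
eef_rot: [-3.006, 1.57, -2.621]
wrist_force: [0.9, 0.0, -3.6]
finger_gap: 13.5
```

Request:
apply_moves(plan=[0, 0, 0, -0.03, 0, 0, 0, 0, 0, 0, 0, 0, 0, 0])

```text
clock: 5.35
eef_pos: [578.1, 307.0, 200.9]
eef_rot: [0.045, 1.565, 0.43]
wrist_force: [0.2, 0.2, -3.6]
finger_gap: 13.7
```

```bash
python3 -c "
from h import *
need((587.5,-251.8,197),-24.5)
s=cam('side')
crop(s,200,60,110,100,6,'pics/s4.png')
X=readout.read_state()['eef_pos'];print(proj(s,X))"
```

```text
t 5.35 tcp [578.1 307.  200.9] rotvec [ 0.8133  0.005  -0.0024] sgn 1 shift cur axes mm [   2.7 -521.3 -201.6] after turn [   3.9 -504.6  240.3] gap 13.7 F [ 0.2  0.2 -3.6] j [ 0.43  0.54  1.2  -0.    1.4  -1.52]
(np.float64(251.4273601819494), np.float64(127.4544415928718))
```

View pics/s4.png

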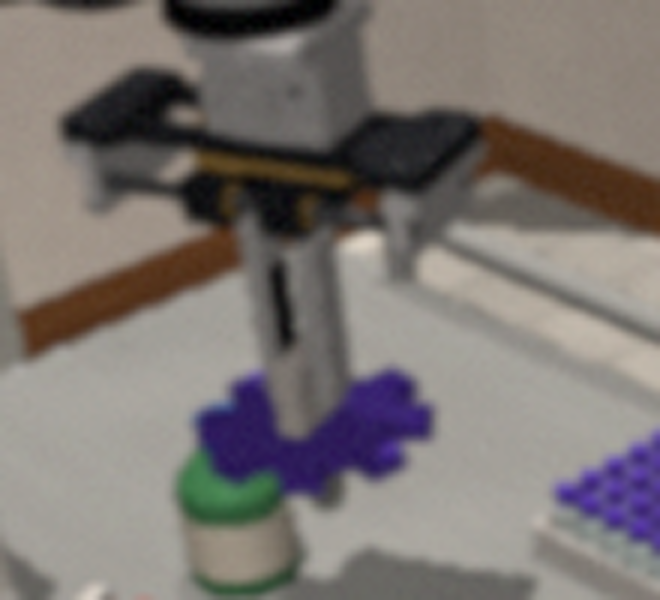

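Request:
apply_moves(plan=[0.1627, 0, 0, 0, 0, 0, 0, 0.1627, 0, 0, 0, 0, 0, 0, 0.1627, 0, 0, 0, 0, 0, 0, 0.1627, 0, 0, 0, 0, 0, 0, 0.1627, 0, 0, 0, 0, 0, 0])

```text
clock: 6.02
eef_pos: [576.8, 306.3, 195.5]
eef_rot: [-2.272, 1.568, -2.705]
wrist_force: [1.3, 0.1, -4.7]
finger_gap: 13.5
```

Request:
apply_moves(plan=[0, 0, 0, 0, -0.025, 0.012, 0, 0, 0, 0, 0, -0.05, 0.024, 0, 0, 0, 0, 0, -0.05, 0.024, 0, 0, 0, 0, 0, -0.05, 0.024, 0, 0, 0, 0, 0, -0.05, 0.024, 0])

```text
clock: 6.65
eef_pos: [581.4, 55.4, 195.8]
eef_rot: [-2.677, 1.568, -3.105]
wrist_force: [0.9, -0.2, -3.9]
finger_gap: 13.4
```

Request:
apply_moves(plan=[0, 0, 0, 0, -0.05, 0.024, 0, 0, 0, 0, 0, -0.05, 0.024, 0, 0, 0, 0, 0, -0.05, 0.024, 0, 0, 0, 0, 0, -0.05, 0.024, 0, 0, 0, 0, 0, -0.04, 0.019, 0])

```text
clock: 7.28
eef_pos: [586.4, -210.9, 195.6]
eef_rot: [-3.086, 1.568, 2.769]
wrist_force: [1.0, 0.9, -3.6]
finger_gap: 13.8
```

Request:
apply_moves(plan=[0, 0, 0, 0, -0.025, 0.012, 0, 0, 0, 0, 0, 0, 0, 0, 0, 0, 0, 0, 0, 0, 0])

```text
clock: 7.65
eef_pos: [587.5, -236.0, 196.3]
eef_rot: [3.038, 1.569, 2.61]
wrist_force: [0.6, 1.3, -2.7]
finger_gap: 13.7
```

```bash
python3 -c "
from h import *
need((587.5,-251.8,197),-24.5)"
```

```text
t 7.65 tcp [ 587.5 -236.   196.3] rotvec [ 0.     -0.0019 -0.0002] sgn 1 shift cur axes mm [ -0.7 -14.4   6.5] after turn [ -0.7 -14.4   6.5] gap 13.7 F [ 0.6  1.3 -2.7] j [-0.44  0.5   1.27  0.    1.38 -1.58]
```

Request:
apply_moves(plan=[0, 0, 0, 0, -0.0144, 0.0065, 0, 0, 0, 0, 0, 0, 0, 0, 0, 0, 0, 0, 0, 0, 0])

```text
clock: 8.02
eef_pos: [587.8, -252.3, 197.4]
eef_rot: [2.578, 1.571, 2.15]
wrist_force: [1.0, -0.2, -3.6]
finger_gap: 13.6
```

```bash
python3 -c "
from h import *
need((587.5,-251.8,197),-24.5)
s=cam('side');t=cam('top')
crop(s,350,170,110,110,6,'pics/s5.png');crop(t,360,140,110,100,6,'pics/t5.png')
for z in (-17.5,-57.5):
  X=readout.read_state()['eef_pos']+[0,0,z];print(proj(s,X))"
```

```text
t 8.025 tcp [ 587.8 -252.3  197.4] rotvec [-0.0001 -0.0001 -0.0001] sgn 1 shift cur axes mm [ 0.4  0.4 -0.5] after turn [ 0.4  0.4 -0.5] gap 13.6 F [ 1.  -0.2 -3.6] j [-0.46  0.51  1.25  0.    1.38 -1.61]
(np.float64(425.6431987318239), np.float64(222.5875659449491))
(np.float64(422.44234085012437), np.float64(235.85541047385613))
```

View pics/s5.png

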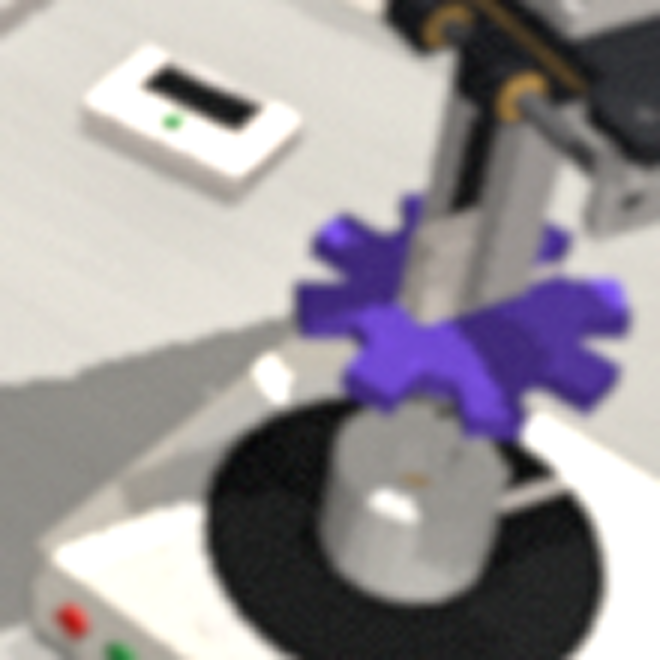

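View pics/t5.png

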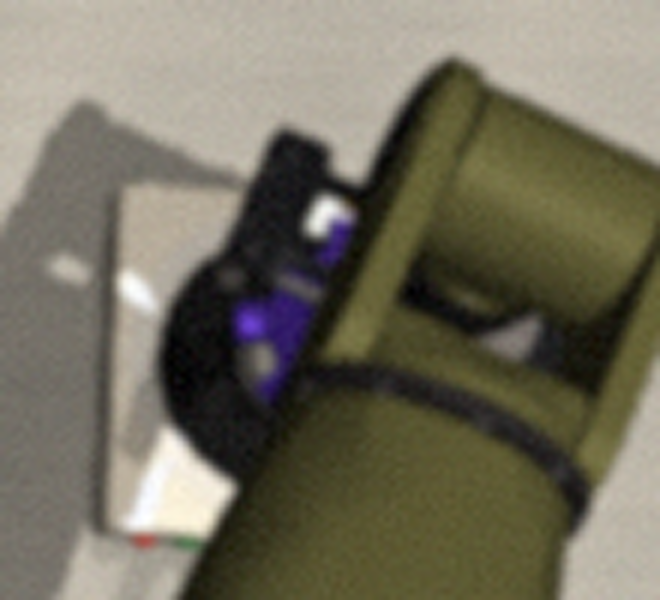

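```bash
cat >> h.py <<'E'
def purple(c,box,S=8):
    u,v,w,h=box; im=cv2.resize(c["image"][v:v+h,u:u+w],None,fx=S,fy=S,interpolation=cv2.INTER_CUBIC)
    m=cv2.inRange(cv2.cvtColor(im,cv2.COLOR_RGB2HSV),(115,90,30),(140,255,255))
    cs,_=cv2.findContours(m,cv2.RETR_EXTERNAL,cv2.CHAIN_APPROX_NONE)
    k=np.vstack([x for x in cs if cv2.contourArea(x)>S*S*4]); e=cv2.fitEllipse(cv2.convexHull(k)); b=cv2.boundingRect(k)
    return (np.array(e[0])+.5)/S-.5+[u,v],np.array(e[1])/S,e[2],np.array(b)/S+[u,v,0,0]
E
python3 - <<'E'
from h import *
np.set_printoptions(precision=2,suppress=True)
s=cam('side')
im0=dict(s);im0["image"]=cv2.imread("pics/side0.png")[:,:,::-1].copy()
t0=cam('top');t0["image"]=cv2.imread("pics/top0.png")[:,:,::-1].copy()
X=readout.read_state()['eef_pos']
print("stand side",purple(im0,(236,148,45,42)),proj(s,(577.2,306.7,55)))
print("stand top",purple(t0,(224,182,40,40)),proj(t0,(577.2,306.7,57)))
print("now",purple(s,(390,195,70,60)),proj(s,X+[0,0,-12.5]))
E
```

```text
stand side (array([257.39, 168.56]), array([23.06, 36.13]), 82.62107849121094, array([239.88, 159.62,  36.  ,  21.25])) (np.float64(257.4813255288547), np.float64(168.22840512787073))
stand top (array([242.67, 202.35]), array([32.41, 33.78]), 49.05059051513672, array([226.5 , 186.25,  33.5 ,  33.25])) (np.float64(242.882235393126), np.float64(202.36374984263807))
now (array([426.33, 222.59]), array([41.1 , 56.13]), 103.61398315429688, array([399.75, 202.62,  54.75,  41.75])) (np.float64(426.09183136763113), np.float64(220.86613419580044))
```

```bash
python3 - <<'E'
from h import *
np.set_printoptions(precision=1,suppress=True)
s=cam('side');t=cam('top')
s["image"]=cv2.imread("pics/side0.png")[:,:,::-1].copy();t["image"]=cv2.imread("pics/top0.png")[:,:,::-1].copy()
S=8
def up(c,u,v,w,h): return cv2.resize(cv2.cvtColor(c["image"][v:v+h,u:u+w],cv2.COLOR_RGB2GRAY),None,fx=S,fy=S,interpolation=cv2.INTER_CUBIC)
for th in(60,80,100,115):
    g=up(t,380,170,60,60); m=(g<th).astype(np.uint8)
    cs,_=cv2.findContours(m,cv2.RETR_CCOMP,cv2.CHAIN_APPROX_NONE)
    cs=sorted(cs,key=cv2.contourArea)[::-1]
    e=cv2.fitEllipse(cv2.convexHull(cs[0])); f=(np.array(e[0])+.5)/S-.5+[380,170]
    print("ring top",th,plane(t,*f,60),np.array(e[1])/S)
    # light blob of hub inside
    n,l,st,ce=cv2.connectedComponentsWithStats((g>=th).astype(np.uint8))
    k=l[int((198.5-170)*S),int((406-380)*S)]
    M=cv2.morphologyEx((l==k).astype(np.uint8),cv2.MORPH_OPEN,np.ones((40,40)))
    cs,_=cv2.findContours(M,cv2.RETR_EXTERNAL,cv2.CHAIN_APPROX_NONE);kk=max(cs,key=cv2.contourArea)
    e=cv2.fitEllipse(cv2.convexHull(kk));f=(np.array(e[0])+.5)/S-.5+[380,170]
    print("hub top",st[k,4]/64,f,plane(t,*f,106),np.array(e[1])/S)
    g=up(s,375,228,90,70); m=(g<th-20).astype(np.uint8)
    cs,_=cv2.findContours(m,cv2.RETR_EXTERNAL,cv2.CHAIN_APPROX_NONE);k=np.vstack([c for c in cs if cv2.contourArea(c)>300])
    e=cv2.fitEllipse(cv2.convexHull(k));f=(np.array(e[0])+.5)/S-.5+[375,228]
    print("ring side",plane(s,*f,60),np.array(e[1])/S)
# side: predicted hub outline
for c,X0 in((s,(587.3,-251.8)),(t,(587.3,-251.8))):
    im=c["image"];nm="s" if c is s else "t"
    u,v,w,h=((396,228,50,50) if c is s else (385,172,50,50));K=12
    o=cv2.resize(cv2.convertScaleAbs(im[v:v+h,u:u+w,::-1],alpha=1.4),None,fx=K,fy=K,interpolation=cv2.INTER_CUBIC)
    for r in(30,11):
        a=np.linspace(0,2*np.pi,60);P=[proj(c,(X0[0]+r*np.cos(q),X0[1]+r*np.sin(q),106)) for q in a]
        P=((np.array(P)-[u,v]+.5)*K-.5).round().astype(np.int32); cv2.polylines(o,[P],True,(0,0,255),1)
    cv2.imwrite(f"pics/ov_{nm}.png",o)
E
```

```text
ring top 60 [ 587.6 -251.    60. ] [42.8 44.3]Traceback (most recent call last):
  File "<stdin>", line 18, in <module>
cv2.error: OpenCV(4.12.0) /io/opencv/modules/imgproc/src/shapedescr.cpp:361: error: (-201:Incorrect size of input array) There should be at least 5 points to fit the ellipse in function 'fitEllipseNoDirect'
```

```bash
python3 - <<'E'
from h import *
s=cam('side');t=cam('top')
s["image"]=cv2.imread("pics/side0.png")[:,:,::-1].copy();t["image"]=cv2.imread("pics/top0.png")[:,:,::-1].copy()
for c,X0 in((s,(587.4,-251.6)),(t,(587.4,-251.6))):
    im=c["image"];nm="s" if c is s else "t"
    u,v,w,h=((396,228,50,50) if c is s else (385,172,50,50));K=12
    o=cv2.resize(cv2.convertScaleAbs(im[v:v+h,u:u+w,::-1],alpha=1.4),None,fx=K,fy=K,interpolation=cv2.INTER_CUBIC)
    for r in(30,11):
        a=np.linspace(0,2*np.pi,60);P=[proj(c,(X0[0]+r*np.cos(q),X0[1]+r*np.sin(q),106)) for q in a]
        P=((np.array(P)-[u,v]+.5)*K-.5).round().astype(np.int32); cv2.polylines(o,[P],True,(0,0,255),1)
    a=np.radians(-24.5);P=[proj(c,(X0[0]+r*np.cos(a),X0[1]+r*np.sin(a),z)) for r,z in((11,106),(17,106),(40,60),(80,60))]
    for q in ((np.array(P)-[u,v]+.5)*K-.5).round().astype(int): cv2.circle(o,tuple(map(int,q)),3,(0,200,0),-1)
    cv2.imwrite(f"pics/ov_{nm}.png",o)
E
```

View pics/ov_s.png

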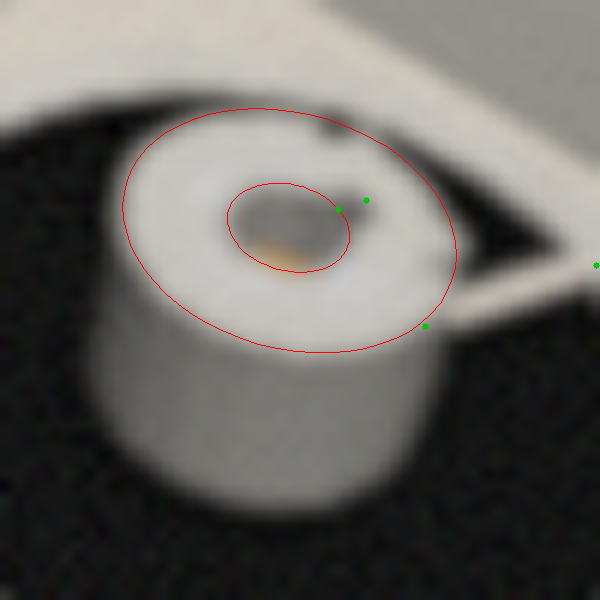

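View pics/ov_t.png

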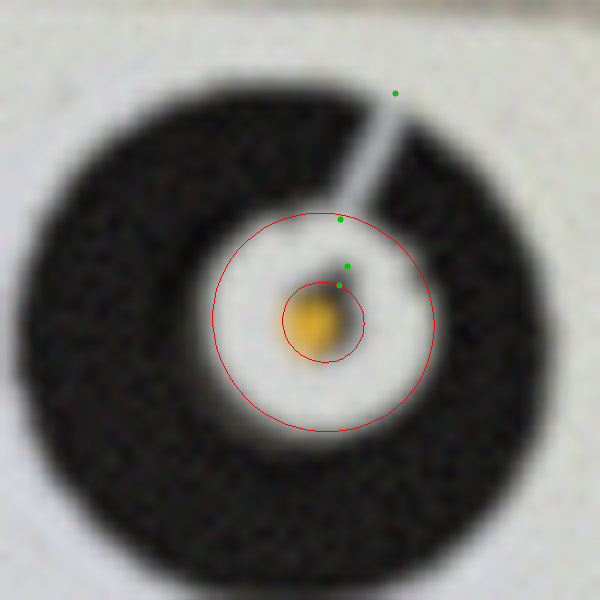

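Request:
apply_moves(plan=[0, 0, 0, 0.02, 0.0004, -0.0004, 0, 0, 0, 0, 0.01, 0, 0, 0, 0, 0, 0, 0, 0, 0, 0])

```text
clock: 8.8
eef_pos: [587.4, -251.8, 166.8]
eef_rot: [3.101, 1.569, 2.673]
wrist_force: [-0.8, 0.2, -4.1]
finger_gap: 13.7
```

Request:
apply_moves(plan=[0, 0, 0, 0.005, 0, 0, 0, 0, 0, 0, 0.004, 0, 0, 0, 0, 0, 0, 0, 0, 0, 0])

```text
clock: 9.18
eef_pos: [587.5, -251.9, 158.2]
eef_rot: [3.137, 1.57, 2.709]
wrist_force: [0.8, -0.3, -3.4]
finger_gap: 13.8
```

```bash
python3 -c "
from h import *
need((587.4,-251.7,153),-24.5)
s=cam('side')
crop(s,375,200,90,90,7,'pics/s6.png')"
```

```text
t 9.175 tcp [ 587.5 -251.9  158.2] rotvec [-0.0002 -0.0004 -0.    ] sgn 1 shift cur axes mm [ 5.2  0.1 -0.2] after turn [ 5.2  0.1 -0.2] gap 13.8 F [ 0.8 -0.3 -3.4] j [-0.46  0.54  1.3  -0.    1.31 -1.61]
```

View pics/s6.png

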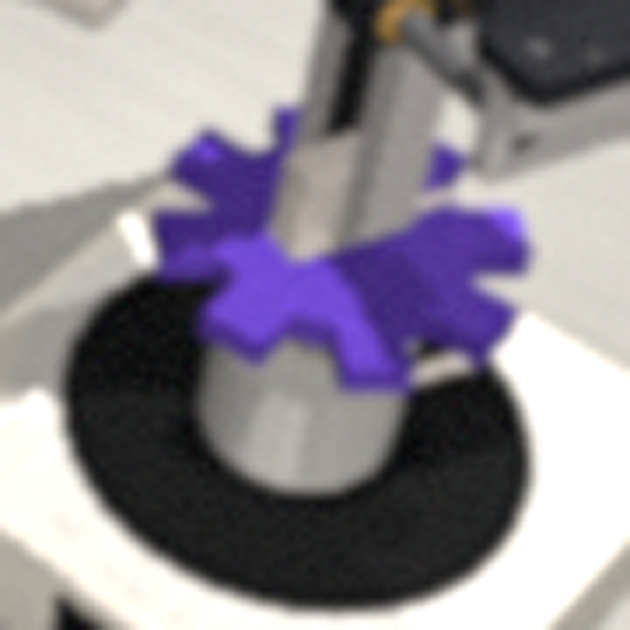

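Request:
apply_moves(plan=[0, 0, 0, 0.003, 0, 0, 0, 0, 0, 0, 0.003, 0, 0, 0, 0, 0, 0, 0, 0, 0, 0])

```text
clock: 9.6
eef_pos: [587.5, -251.9, 152.1]
eef_rot: [3.142, 1.57, 2.714]
wrist_force: [-0.1, -0.2, -3.5]
finger_gap: 13.5
```

Request:
apply_moves(plan=[0, 0, 0, 0.002, 0, 0, 0, 0, 0, 0, 0.002, 0, 0, 0, 0, 0, 0, 0, 0, 0, 0])

```text
clock: 9.98
eef_pos: [587.5, -251.9, 148.2]
eef_rot: [-3.137, 1.57, 2.718]
wrist_force: [-0.6, -0.5, -3.2]
finger_gap: 13.6
```

Request:
apply_moves(plan=[0, 0, 0, 0.002, 0, 0, 0, 0, 0, 0, 0, 0, 0, 0])

```text
clock: 10.22
eef_pos: [587.7, -252.0, 146.7]
eef_rot: [-0.069, 1.57, -0.497]
wrist_force: [-1.0, 0.1, -1.1]
finger_gap: 13.7
```

Request:
apply_moves(plan=[0, 0, 0, 0.002, 0, 0, 0, 0, 0, 0, 0, 0, 0, 0])

```text
clock: 10.48
eef_pos: [587.7, -252.0, 144.5]
eef_rot: [-0.09, 1.57, -0.517]
wrist_force: [-0.4, -0.1, -0.7]
finger_gap: 14.0
```

Request:
apply_moves(plan=[0, 0, 0, 0.003, 0, 0, 0, 0, 0, 0, 0.003, 0, 0, 0, 0, 0, 0, 0, 0, 0, 0])

```text
clock: 10.85
eef_pos: [587.7, -252.0, 138.3]
eef_rot: [-0.047, 1.571, -0.474]
wrist_force: [0.1, -0.3, 1.6]
finger_gap: 13.8
```

Request:
apply_moves(plan=[0, 0, 0, 0.003, 0, 0, 0, 0, 0, 0, 0.003, 0, 0, 0, 0, 0, 0, 0, 0, 0, 0])

```text
clock: 11.22
eef_pos: [587.7, -252.0, 132.3]
eef_rot: [0.049, 1.571, -0.379]
wrist_force: [0.2, -0.7, 1.4]
finger_gap: 13.5
```

```bash
python3 -c "
from h import *
need((587.4,-251.7,123.5),-24.5)
s=cam('side')
crop(s,375,200,90,90,7,'pics/s7.png');X=readout.read_state()['eef_pos'];print(purple(s,(385,210,80,65)),proj(s,X+[0,0,-12.5]))"
```

```text
t 11.225 tcp [ 587.7 -252.   132.3] rotvec [-0.0002  0.0002 -0.    ] sgn 1 shift cur axes mm [ 8.8  0.1 -0.4] after turn [ 8.8  0.1 -0.4] gap 13.5 F [ 0.2 -0.7  1.4] j [-0.46  0.56  1.33  0.    1.26 -1.61]
(array([421.07769775, 244.10964966]), array([39.676651 , 55.8652153]), 105.71994018554688, array([394.25, 223.75,  53.25,  41.75])) (np.float64(420.79877193781823), np.float64(242.15827268553235))
```

View pics/s7.png

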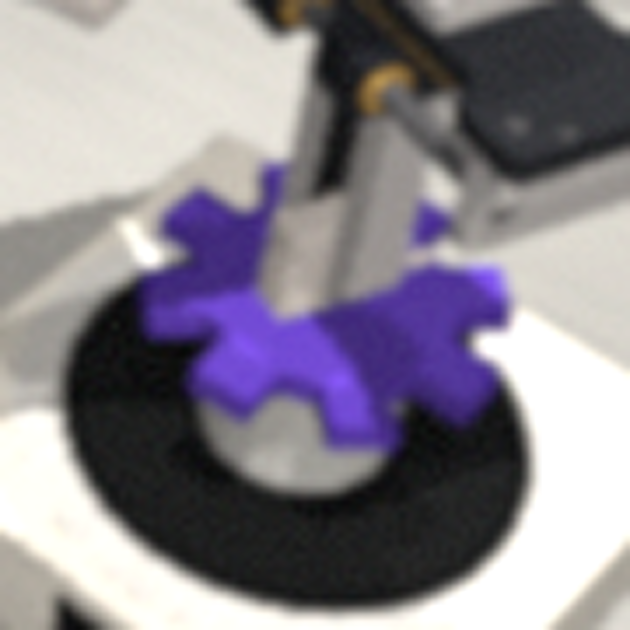

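Request:
apply_moves(plan=[0, 0, 0, 0.003, 0, 0, 0, 0, 0, 0, 0.003, 0, 0, 0, 0, 0, 0, 0, 0, 0, 0])

```text
clock: 11.65
eef_pos: [587.7, -252.0, 126.3]
eef_rot: [-0.116, 1.571, -0.544]
wrist_force: [0.0, 0.1, 3.5]
finger_gap: 13.7
```

Request:
apply_moves(plan=[0, 0, 0, 0.0015, 0, 0, 0, 0, 0, 0, 0, 0, 0, 0])

```text
clock: 11.9
eef_pos: [587.7, -252.0, 125.0]
eef_rot: [-0.115, 1.571, -0.543]
wrist_force: [0.6, -0.3, 3.7]
finger_gap: 13.9
```

Request:
apply_moves(plan=[0, 0, 0, 0.001, 0, 0, 0, 0, 0, 0, 0, 0, 0, 0])

```text
clock: 12.15
eef_pos: [587.7, -252.0, 124.0]
eef_rot: [-0.025, 1.571, -0.453]
wrist_force: [1.0, -0.2, 3.9]
finger_gap: 14.0
```

Request:
apply_moves(plan=[0, 0, 0, 0.0007, 0, 0, 0, 0, 0, 0, 0, 0, 0, 0])

```text
clock: 12.4
eef_pos: [587.7, -252.0, 123.4]
eef_rot: [-0.018, 1.57, -0.445]
wrist_force: [0.4, -0.5, 4.8]
finger_gap: 13.7
```

Keep pressing until the disc bottoms out on the hub, which should show as a rise in force.

Request:
apply_moves(plan=[0, 0, 0, 0.0007, 0, 0, 0, 0, 0, 0, 0, 0, 0, 0])

```text
clock: 12.65
eef_pos: [587.7, -252.0, 123.4]
eef_rot: [-0.082, 1.57, -0.51]
wrist_force: [-1.4, 1.2, 10.4]
finger_gap: 13.4
```

Request:
apply_moves(plan=[0, 0, 0, 0.0007, 0, 0, 0, 0, 0, 0, 0, 0, 0, 0])

```text
clock: 12.9
eef_pos: [587.7, -252.0, 123.4]
eef_rot: [-0.085, 1.57, -0.513]
wrist_force: [-4.5, 2.4, 16.5]
finger_gap: 13.5
```

Request:
apply_moves(plan=[0, 0, 0, 0, 0, 0, 0, 0, 0, 0, 0, 0, 0, 0, 0, 0, 0, 0, 0, 0, 0])

```text
clock: 13.28
eef_pos: [587.8, -252.0, 123.4]
eef_rot: [-0.056, 1.57, -0.484]
wrist_force: [-3.8, 2.0, 16.3]
finger_gap: 13.8
```

```bash
python3 -c "
from h import *
need((587.4,-251.7,123.5),-24.5)
s=cam('side')
crop(s,375,200,90,90,7,'pics/s8.png');cv2.imwrite('pics/s8f.png',s['image'][:,:,::-1]);X=readout.read_state()['eef_pos'];print(purple(s,(385,215,80,65)),proj(s,X+[0,0,-12.5]))"
```

```text
t 13.275 tcp [ 587.8 -252.   123.4] rotvec [-0.0001  0.0012  0.0001] sgn 1 shift cur axes mm [-0.1  0.1 -0.5] after turn [-0.1  0.1 -0.5] gap 13.8 F [-3.8  2.  16.3] j [-0.46  0.57  1.33 -0.    1.24 -1.61]
(array([420.31998444, 247.01120758]), array([40.36723328, 55.21060944]), 105.89764404296875, array([393.75 , 226.5  ,  52.875,  41.875])) (np.float64(420.16723270963746), np.float64(244.96863757344568))
```

View pics/s8.png

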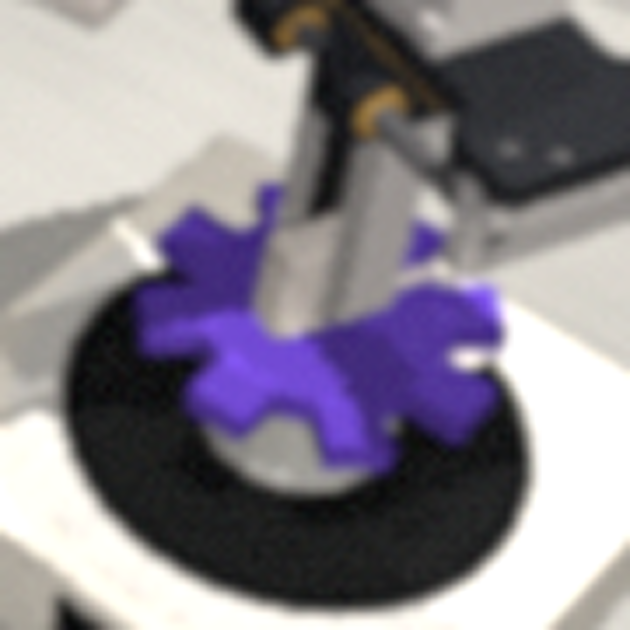

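View pics/s8f.png

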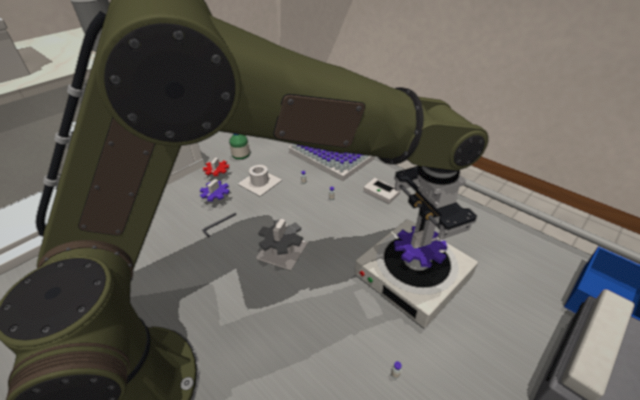

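The picture shows the disc flat on the hub. The stand at (260,180) is empty, and the spare, vials, logger, hex key and spray are where they were. Height, contact force and grip gap all fit, so I'm handing in.

```bash
python3 -c "
from cell import ticket
print(ticket.sign_off())"
```

```text
the job is handed in; nothing more can be done
None
```

The purple star wheel is seated on the drive hub with its key in the keyway. The arm is still gripping the handle and pressing the wheel down. I handed the job in at about 13.3 s of the 51 s allowed; no verdict was reported.

**Lift:** The fingers closed on the handle to about 13.6 mm (the handle is 14 mm thick). The wheel weighed about 3.6 N in the fingers. I lifted it until the disc was at about z = 184 mm, well clear of the stand.

**Fit:** The hub's keyway measured about −24.5°. With the wheel set to that angle before lowering, the key slipped in and no turning search was needed. On the way down, the only upward force was close to the ejector spring's.

**Final checks:**
- **Height:** The TCP stopped at z = 123.4 mm; 123.5 mm was expected with the disc on the hub. I commanded about 1.4 mm more and it did not move, while the upward force rose to about 16 N. That puts the ejector at about 24 mm by calculation; I could not read it directly.
- **Position and tilt:** The TCP was within about 0.5 mm of the measured hub axis, with tool tilt about 0.001 rad. There was a steady side force of about 4 N.
- **Camera:** The last side picture shows the disc flat on the hub, and the spare wheel and loose items look unmoved. The top camera's view of the hub was blocked by the arm.

**Disagreements:**
- Heights measured from two views came out about 2–5 mm lower than the task text (handle top 93 instead of 96 mm, hub top 104 instead of 106 mm, turntable about 55 instead of 60 mm).
- The disc's image centre sat about 2 pixels below its predicted spot in the side view. It stayed nearly the same from before insertion to the end, and part of the disc is hidden by the fingers. I put it down to the fit rather than the wheel slipping.

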